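Clamp the dishwasher filter in the ratchet holder and keep it gripped

TASK

Clamp the twist-lock filter in the ratchet holder so that it can be brushed: pump the holder's sprung lever, pressing it right down and easing it back up slowly, never letting it snap, as often as it takes until the moving jaw's rubber pad meets the filter. Then keep holding the lever down so that the pad is pressed about half-way into its jaw, never fully in, which would crush the mesh, and finish while still holding the lever there. Work by the lever alone: do not touch the filter or the jaw, and leave the other things where they are.

Things in the scene. Friction and masses are not known exactly. Their poses are not given: they have to be found in the camera images.
- holder: Ratchet holder fixed on the worktop: base plate 390 x 110 x 12 mm. Origin under the plate, z up; +x runs along it from the fixed V-shaped jaw (x -191 to -130 mm) past filter, moving jaw and rack (all but the filter below z 80 mm) to the lever pivot (x 95 mm). Two steel cheeks (x 55 to 141 mm, 60 mm apart over the outside, top at z 128 mm) carry the lever.
- lever (a joint): Lever angle (rad): 0 = sprung fully up, 0.6 = fully down. The spring gives 2 to 5 N at the bar; driving the jaw adds up to about 6 N. Let go, it snaps up. Pressing it drives the moving jaw to the filter by a ratchet, 45 mm per rad, less a lost motion of up to 7 mm (one click) at the start of a stroke; raising it does not pull the jaw back.
- lever_bar (a point): Middle of the lever's wooden crossbar, on its axis: round, 18 mm thick, 90 mm free between two steel side arms, along the holder's y. Swings at 130 mm radius about lever_pivot, on its +x side: 0.5 rad above level when up, 0.1 below when down (177 to 102 mm above the worktop). Pinch from above (fingers closing along holder x) or push down; 50 mm free beneath.
- lever_pivot (a point): Lever pivot axis (along the holder's y), 115 mm above the worktop.
- jaw (a joint): Travel of the moving jaw towards the filter (m), 0 = farthest back, limit 0.085. It starts anywhere from 0 to 0.024. A light brake holds it with 3 N only: when the pad is pressed in more than about 4 mm and the lever is raised, the jaw is pushed back until some 2 to 4 mm are left.
- pad (a joint): How far the sprung rubber pad is pressed into the moving jaw (m): 0 = fully out, 0.020 = fully in, 0.7 N per mm (10 mm = 7.5 N on the filter). It stays 0 until the pad meets the filter, and below about 5 mm while the filter still slides towards the fixed jaw.
- pad_face (a point): Middle of the front face of the rubber pad (56 x 36 x 10 mm, on two sprung rods), 48 mm above the worktop.
- jaw_face (a point): Middle of the front of the moving jaw, an upright aluminium plate 76 mm wide with its top 75 mm above the worktop; 32 mm behind pad_face when the pad is out, 22 mm when it is half-way in.
- jaw_fixed (a point): Bottom of the V of the fixed jaw, 48 mm above the worktop. The seated filter's axis is 42 mm from here in the holder's +x direction.
- filter: Twist-lock filter assembly: upright stainless mesh cylinder, 72 mm across, with a grey collar 86 mm across and a grip bar on top, 120 mm tall, 0.18 kg, standing loose on the base plate up to 9 mm in front of the fixed jaw. Origin in the middle of its underside, z up. Once clamped it may slide a few millimetres until it sits in the V.
- fine_plate: flat stainless fine filter disc, 150 mm across, 5 mm thick, lying beside the holder. Leave alone. Origin in the middle of its underside as it stands.
- dish_brush: Wooden-handled dish brush, 230 mm long with a round head 60 mm across, lying beside the holder. Leave alone. Origin under the middle of its length.
- jar: glass jar with closed twist cap, 76 mm across, 110 mm tall. Leave alone. Origin in the middle of its underside as it stands.
- tray: empty aluminium tray, 180 x 260 x 30 mm. Leave alone. Origin in the middle of its underside as it stands.
- mug: white mug, 80 mm across, 90 mm tall. Leave alone. Origin in the middle of its underside as it stands.
- soap: white soap bottle, 60 mm across, 170 mm tall. Leave alone. Origin in the middle of its underside as it stands.
- bowl: white bowl, 130 mm across, 50 mm tall. Leave alone. Origin in the middle of its underside as it stands.
Things that resemble listed ones, but are neither listed nor needed, are in the scene too. What is shaped like the filter but pink is not meant.

How it is judged:
By the outcome, as a careful person would: the job done as asked, in the order asked, and still so for the second after the job is handed in, while the arm keeps its last pose, push and grip.
It also fails if it takes over 48 s, if anything falls off the work surface, if the arm or the gripper's body presses on something with over 40 N, if the wrist force passes 120 N, or if a joint passes its speed limit or range.

ROBOT

A 6-joint arm with a two-finger parallel gripper is mounted at the origin on the work surface. World frame = base frame: x ahead of the robot, y to its left, z up, the work surface at z = 0. Lengths are in m, angles in rad, forces in N, time in s.
With the tool pointing down it reaches from about 0.35 to 0.85 m from the base axis. Payload 8.1 kg.
Tool frame: the origin (TCP) lies at the very end of the fingers, on their centre line; the grasp point (between the pads) lies 19 mm behind it; z points along the fingers, y is the line along which they close (so a half turn about z gives the same grasp; the last joint's range is limited). The gripper opens to 93 mm and grips with 3 to 60 N. Pads are 15 mm wide; open, the fingers measure 128 mm over their backs; the gripper's body (75 mm by 188 mm) begins 65 mm behind the grasp point.
Start: joints at [-1.207, 0.13, 1.488, -0, 1.523, -0.085], TCP at [0.26, -0.541, 0.219] pointing down, gripper open.
Joint ranges: [-2.96, 2.96], [-0.89, 2.26], [0.02, 2.5], [-1.34, 4.48], [0, 2.73], [-2.66, 2.66]. Speed limits (rad/s): [2.39, 2.39, 2.79, 3.14, 3.14, 3.14].

INTERFACE

Orientations are given as a rotation vector (axis times angle).
In Python, from plant import robot gives the robot as it stands.
- The arm moves only by the tool play_rows, never from a script. Its argument "deltas" is one flat list of numbers, 5 for each row, row after row: the shift along the tool's x, y, z in mm, then the turn about the tool's z in degrees, then the finger opening in mm, from 0 to 93. A call has 1 to 10 rows; each row shifts and turns the commanded pose from where the row before left it, along the tool's axes as they then stand; what a row does not reach is not made up. A row lasts 1/12 s, in which the tool goes at most 41.7 mm and 7.16 degrees, less where a joint would pass 70% of its speed; a pose out of reach is approached as far as the arm can. A call with a gripper value outside its range is refused whole. The fingers move at their own pace and stop on an object; "newtons" is the grip in N (left out, the last holds). Time passes only in rows, so rows that do not move let the fingers close. It gives the time, the measured TCP pose, the force, the opening and the grip force at its end, in the units of the state.
- robot.read_state(): the state, without advancing time (a new reading comes with each control period).
- robot.read_camera(name): name is "side" or "top"; returns a dict with "pixels" (480x640x3 uint8, blue, green, red), "mtx" (3x3 intrinsics, pixels), "eye" and "rotation" of the camera in the world. Camera axes: x right, y up, looking along -z (the intrinsics and any distortion apply to the point x, -y, -z); pixel columns grow to the right and rows downward; lengths in m; the calibration is good to about 2 mm. A picture is of the moment at which its call begins. There is no depth.
- robot.close_job(): hands the job in; it is judged then, once.
The state is a dict: "t": time; "q": joint angles; "dq": joint speeds; "joint_torque": joint torques, N m; "tool_pos": TCP position; "orientation": TCP orientation; "force": force on the tool from outside, world axes, zero at the start; "wrist_torque": the same for the moment, N m; "opening": finger opening in m; "gripper_force": force on a finger pad.
Only numpy, scipy, OpenCV 4.12 (cv2) and the standard library are available. Lean on these libraries where they do the work, as an engineer would, in place of code of your own. Each camera call takes 0.05 s, during which the arm holds its last target. There are 200 camera calls.

## Working session

There is one attempt and no reset: what is moved stays moved. The work goes in short steps, Python scripts to look and compute and a tool call to move; the robot and the scene stay as the last step left them, time stands still between calls to the robot, and variables do not carry over. Pictures are saved under pics/ and viewed, at most 10 in all, crops included, and the job is handed in when it is done.

Besides the shell and the picture viewer there is one more tool, called as name(argument=value, ...), one argument or row to a line, values as JSON. play_rows: Moves the arm, as the interface text tells. Its arguments: {"type":"object","properties":{"deltas":{"type":"array"},"newtons":{"type":"number"}},"required":["deltas"]}

```bash
mkdir -p pics
cat > h.py <<'E'
import numpy as np, cv2
from plant import robot
def snap(n,f):
    c=robot.read_camera(n); cv2.imwrite(f,c["pixels"]); np.savez(f+".npz",**{k:np.array(c[k]) for k in("mtx","eye","rotation")},**({'dist':np.array(c['dist'])} if 'dist' in c else {})); return c
def ray(f,u,v):
    c=np.load(f+".npz"); d=np.linalg.inv(c["mtx"])@[u,v,1]; d=c["rotation"]@(d*[1,-1,-1]); return c["eye"],d/np.linalg.norm(d)
def atz(f,u,v,z):
    e,d=ray(f,u,v); return e+d*(z-e[2])/d[2]
def tri(*obs):
    A=np.zeros((3,3));b=np.zeros(3)
    for o in obs:
        e,d=ray(*o);P=np.eye(3)-np.outer(d,d);A+=P;b+=P@e
    p=np.linalg.solve(A,b); return p,[round(1000*np.linalg.norm(np.cross(p-ray(*o)[0],ray(*o)[1])),1) for o in obs]
def proj(f,p):
    c=np.load(f+".npz"); q=c["rotation"].T@(np.array(p)-c["eye"])*[1,-1,-1]; q=c["mtx"]@q; return q[:2]/q[2]
E
python3 - <<'E'
from h import *
for n in("side","top"):
    c=snap(n,f"pics/{n}0.png"); print(c.keys(),c["eye"],c["rotation"],c["mtx"])
print(robot.read_state())
E
```

```text
dict_keys(['pixels', 'mtx', 'eye', 'rotation']) [0.04897495 1.21009936 1.15154713] [ 0.25756923 -1.21740426 -2.47118632] [[560.36313496   0.         319.41355064]
 [  0.         560.36313496 238.69819265]
 [  0.           0.           1.        ]]
dict_keys(['pixels', 'mtx', 'eye', 'rotation']) [0.35447198 0.01013777 1.49993796] [ 0.14113931 -0.1164741  -1.56517255] [[482.29616612   0.         313.13018296]
 [  0.         482.29616612 240.463059  ]
 [  0.           0.           1.        ]]
{'t': 0.1, 'q': array([-1.20741948e+00,  1.31090290e-01,  1.48921399e+00, -8.28863009e-06,
        1.52299442e+00, -8.53759810e-02]), 'dq': array([ 0.00028012, -0.00049883, -0.00195275,  0.00022321,  0.00183581,
        0.00092339]), 'joint_torque': array([ 1.76574329e-03, -5.61341536e+01, -4.93095446e+01,  7.71199912e-02,
        2.91450246e-02, -4.91167998e-05]), 'tool_pos': array([ 0.26014536, -0.54007845,  0.21766563]), 'orientation': array([-3.06119620e+00, -6.98624438e-01,  3.83975097e-04]), 'force': array([-0.09201624,  0.68446183,  0.20769658]), 'wrist_torque': array([-0.00100154,  0.03829979,  0.02110544]), 'gripper_force': 0.0, 'opening': 0.09302539754778102}
```

View pics/side0.png

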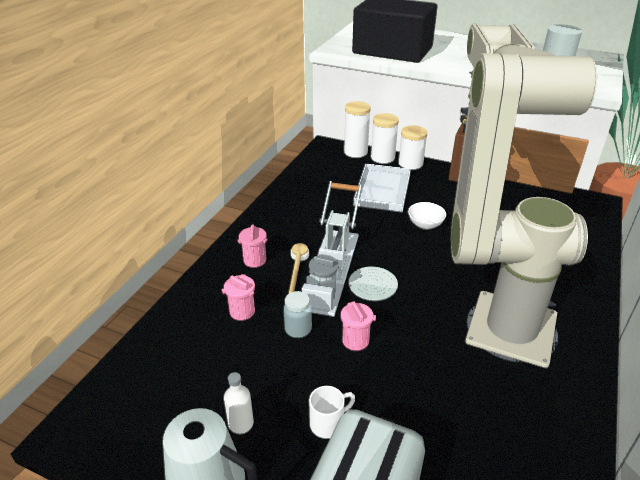

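View pics/top0.png

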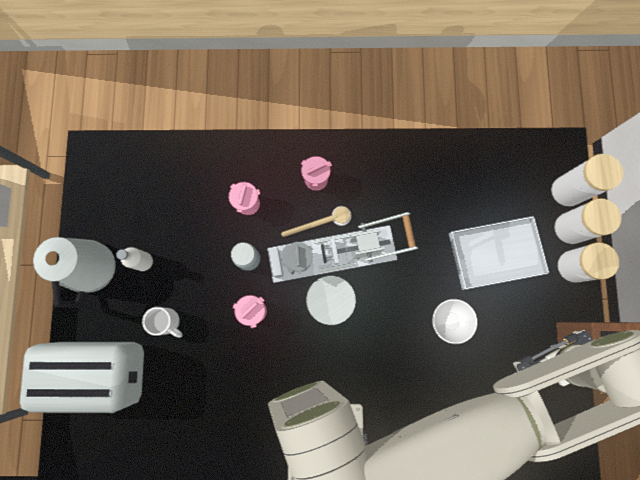

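The side view shows the holder with its grey filter at about (322,268), and the lever bar at (346,187). In the top view the bar is at (408,231) and the filter at (293,258). Possible mix-ups: the pink filters (top (245,197), (316,170), (250,310)) and the tray rim. The one I want is the wooden bar on the cheeks. I'll check it in an enlarged crop.

Run:
```python
s=open('h.py').read()
s=s.replace('c["rotation"]@','cv2.Rodrigues(c["rotation"])[0]@').replace('c["rotation"].T@','cv2.Rodrigues(c["rotation"])[0].T@')
open('h.py','w').write(s)
from h import *
a=cv2.imread("pics/side0.png")[170:320,280:400]; b=cv2.imread("pics/top0.png")[195:295,260:430]
a=cv2.resize(a,None,fx=4,fy=4,interpolation=2)[:, :]
b=cv2.resize(b,None,fx=4,fy=4,interpolation=2)
cv2.imwrite("pics/cs.png",a);cv2.imwrite("pics/ct.png",b)
```

```text
(no output)
```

View pics/cs.png

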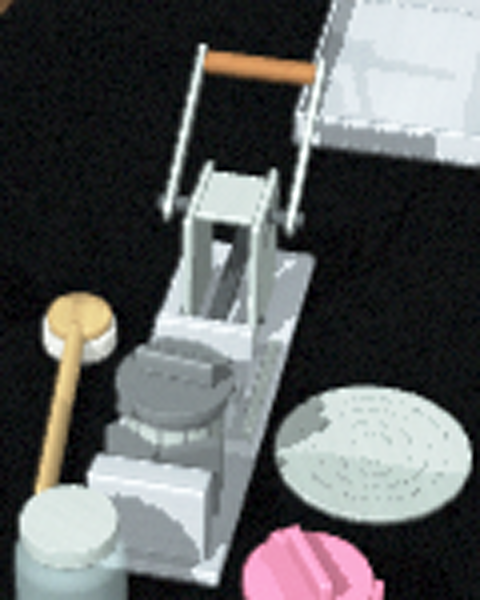

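View pics/ct.png

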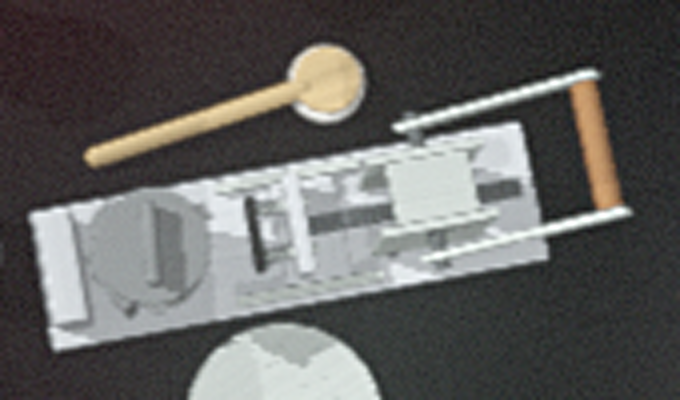

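Run:
```python
from h import *
from scipy.spatial.transform import Rotation as R
S=lambda x,y:("pics/side0.png",280+x/4,170+y/4)
T=lambda x,y:("pics/top0.png",260+x/4,195+y/4)
np.set_printoptions(precision=4,suppress=True)
print("bar",tri(S(259,68.5),T(596,146)))
print("endL",tri(S(203,62),T(583,82)),"endR",tri(S(317,73),T(609,212)))
print("piv",tri(S(230,212),T(427,190)))
C=[atz(*T(*p),.012)[:2] for p in((30,213),(520,123),(548,260),(55,352))]
C=np.array(C);print(C); o=C.mean(0); d=(C[1]+C[2]-C[0]-C[3]); yaw=np.arctan2(d[1],d[0]);print("o",o,"yaw",yaw,"L",np.linalg.norm(d)/2,np.linalg.norm(C[0]-C[3]))
X=np.r_[np.cos(yaw),np.sin(yaw),0]
O=np.r_[o,0]
print("bar pred up",O+X*(.095+.13*np.cos(.5))+[0,0,.177],"pivot",O+X*.095+[0,0,.115])
for n,p,z in(("filter collar",(150,247),.1),("jaw top L",(290,225),.075),("jaw top R",(312,225),.075),("pad front",(248,235),.066)):
    q=atz(*T(*p),z); print(n,q,"hx",(q-O)@X)
s=robot.read_state(); M=R.from_rotvec(s["orientation"]).as_matrix(); print(M)
```

```text
bar (array([ 0.5999, -0.2354,  0.1751]), [np.float64(0.7), np.float64(0.7)])
endL (array([ 0.6459, -0.2278,  0.1739]), [np.float64(0.8), np.float64(0.8)]) endR (array([ 0.5526, -0.2423,  0.1791]), [np.float64(0.5), np.float64(0.5)])
piv (array([ 0.5784, -0.1238,  0.1117]), [np.float64(0.0), np.float64(0.0)])
[[ 0.5761  0.1764]
 [ 0.6477 -0.207 ]
 [ 0.5396 -0.2261]
 [ 0.4677  0.1551]]
o [ 0.5578 -0.0254] yaw -1.3852962764348609 L 0.3889818355940856 0.11048488233493187
bar pred up [ 0.5963 -0.2309  0.177 ] pivot [ 0.5753 -0.1188  0.115 ]
filter collar [0.5379 0.0782 0.1   ] hx -0.10543529648394954
jaw top L [ 0.5578 -0.0249  0.075 ] hx -0.0004426218602151541
jaw top R [ 0.5578 -0.0413  0.075 ] hx 0.015669265119795682
pad front [0.5515 0.0063 0.066 ] hx -0.03235395324698937
[[ 0.901   0.4338 -0.0006]
 [ 0.4338 -0.901   0.0016]
 [ 0.0001 -0.0017 -1.    ]]
```

The bar triangulates to (0.600,-0.235,0.175). That agrees with the plate and pivot geometry (177 mm high, 114 mm ahead of the pivot). Holder yaw is about -79.5° and the pad-to-filter gap is about 37 mm. Next I approach above the bar.

play_rows(
  deltas=[31.3, -9.1, -3, 0, 50, 31.3, -9.1, -3, 0, 50, 31.3, -9.1, -3, 0, 50, 31.3, -9.1, -3, 0, 50, 31.3, -9.1, -3, 0, 50, 31.3, -9.1, -3, 0, 50, 31.3, -9.1, -3, 0, 50, 31.3, -9.1, -3, 0, 50, 31.3, -9.1, -3, 0, 50, 31.3, -9.1, -3, 0, 50],
  newtons=40,
)

```text
t: 0.93
tool_pos: [0.5037, -0.3213, 0.2483]
orientation: [-3.062, -0.699, 0.001]
force: [0.3, 0.3, 0.7]
opening: 0.0501
gripper_force: 0.0
```

play_rows(
  deltas=[31.3, -9.1, 0, 0, 50, 31.3, -9.1, 0, 0, 50, 31.3, -9.1, 0, 0, 50, 31.3, -9.1, 0, 0, 50, 0, 0, 0, 5.1, 50, 0, 0, 0, 5.1, 50, 0, 0, 0, 5, 50, 0, 0, 0, 0, 50],
)

```text
t: 1.6
tool_pos: [0.5998, -0.2352, 0.2478]
orientation: [-3.128, -0.282, 0.002]
force: [0.0, 0.1, -0.0]
opening: 0.0501
gripper_force: 0.0
```

```bash
cat > w.py <<'E'
from h import *
from scipy.spatial.transform import Rotation as R
np.set_printoptions(precision=4,suppress=True)
def need(target):
    s=robot.read_state(); M=R.from_rotvec(s["orientation"]).as_matrix()
    print("t",s["t"],"tcp",s["tool_pos"],"F",s["force"],"open",s["opening"]*1e3,"grip",s["gripper_force"])
    print("tool x,y",M[:,0],M[:,1],"ang",np.degrees(np.arctan2(M[1,1],M[0,1])))
    print("delta tool mm",1e3*M.T@(np.array(target)-s["tool_pos"]))
E
python3 - <<'E'
from w import *
need([.5997,-.2352,.157])
snap("top","pics/top1.png");snap("side","pics/side1.png")
a=cv2.imread("pics/side1.png")[90:240,260:420]; b=cv2.imread("pics/top1.png")[170:320,260:470]
cv2.imwrite("pics/c1.png",np.hstack([cv2.resize(a,(340,319)),cv2.resize(b,(447,319))]))
E
```

```text
t 1.6 tcp [ 0.5998 -0.2352  0.2478] F [ 0.0233  0.1352 -0.0262] open 50.116709335652644 grip 0.0
tool x,y [ 0.9838  0.179  -0.0011] [ 0.179  -0.9838 -0.0008] ang -79.68561487276409
delta tool mm [-0.005   0.056  90.8184]
```

View pics/c1.png

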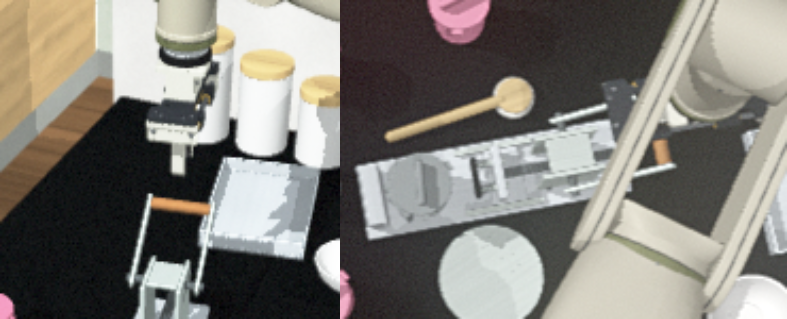

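The gripper is straddling above the bar, in line with it, and the top camera still sees the jaw. Now I descend and pinch.

play_rows(
  deltas=[0, 0, 16, 0, 50, 0, 0, 16, 0, 50, 0, 0, 16, 0, 50, 0, 0, 14, 0, 50, 0, 0, 12, 0, 50, 0, 0, 9, 0, 50, 0, 0, 6, 0, 50, 0, 0, 2, 0, 50, 0, 0, 0, 0, 50, 0, 0, 0, 0, 10],
  newtons=40,
)

```text
t: 2.53
tool_pos: [0.6003, -0.2359, 0.1584]
orientation: [3.128, 0.288, 0.001]
force: [-0.1, 0.7, 0.8]
opening: 0.0464
gripper_force: 0.0
```

play_rows(
  deltas=[0, 0, 0, 0, 10, 0, 0, 0, 0, 10, 0, 0, 0, 0, 10, 0, 0, 0, 0, 10],
)

```text
t: 2.87
tool_pos: [0.5998, -0.2345, 0.1576]
orientation: [-3.126, -0.288, 0.0]
force: [1.7, 11.5, -4.1]
opening: 0.0215
gripper_force: 5.3
```

Run:
```python
from w import *
need([.5997,-.2352,.157])
a=snap("side","pics/side2.png")["pixels"][90:240,260:420];cv2.imwrite("pics/c2.png",cv2.resize(a,None,fx=4,fy=4))
# arc table relative to up: along +x(tool y), down (tool z), mm
for t in np.arange(0,.61,.05):
    th=.5-t; print(round(t,2),130*(np.cos(th)-np.cos(.5)),130*(np.sin(.5)-np.sin(th)))
```

```text
t 2.8667 tcp [ 0.5998 -0.2345  0.1576] F [ 1.7368 11.4854 -4.0771] open 21.54631555280481 grip 5.329719185829163
tool x,y [0.9831 0.1829 0.0001] [ 0.1829 -0.9831 -0.0021] ang -79.46235819285673
delta tool mm [-0.274   0.6766  0.6035]
0.0 0.0 0.0
0.05 2.9723902600995364 5.77980058408646
0.1 5.652196174626605 11.700935518421822
0.15 8.032719624410797 17.748605049337716
0.2 10.108010540580318 23.90769315257225
0.25 11.872881776635356 30.16280531545841
0.3 13.322922073612952 36.49830701518844
0.35 14.454507085937033 42.8983627969785
0.4 15.264808440394898 49.34697585445874
0.45 15.751800805597158 55.828028013358214
0.5 15.914266954251541 62.32532001854639
0.55 15.751800805597158 68.82261202373458
0.6 15.264808440394884 75.30366418263405
```

View pics/c2.png

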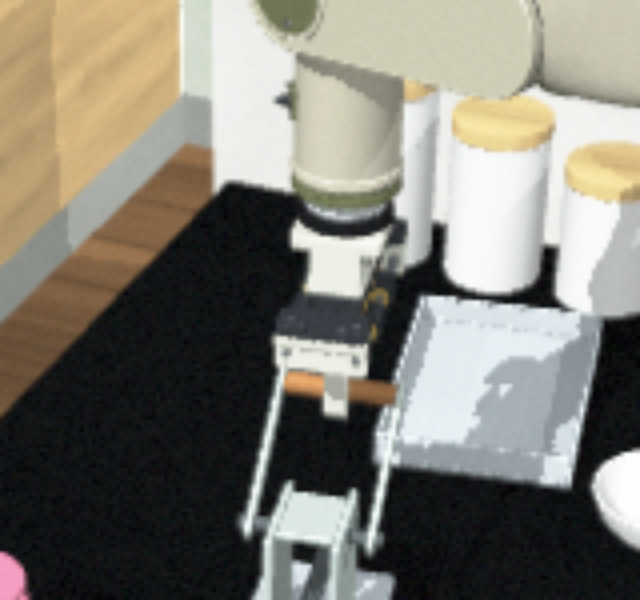

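The fingers are around the bar but the pivot-side one touched first, so the bar is about 2 mm nearer the pivot. I'll centre on it and finish closing.

play_rows(
  deltas=[0, -1, 0, 0, 10, 0, -1, 0, 0, 10, 0, 0, 0, 0, 10, 0, 0, 0, 0, 10, 0, 0, 0, 0, 10],
  newtons=40,
)

```text
t: 3.33
tool_pos: [0.5995, -0.2327, 0.1573]
orientation: [-3.127, -0.289, 0.0]
force: [0.5, 5.2, -2.2]
opening: 0.0167
gripper_force: 40.0
```

play_rows(
  deltas=[0, 3, 5.8, 0, 10, 0, 2.7, 5.9, 0, 10, 0, 2.4, 6, 0, 10, 0, 2.1, 6.2, 0, 10, 0, 1.8, 6.3, 0, 10, 0, 1.4, 6.3, 0, 10, 0, 1.1, 6.4, 0, 10, 0, 0.8, 6.4, 0, 10, 0, 0.5, 6.5, 0, 10],
)

```text
t: 4.08
tool_pos: [0.6021, -0.2479, 0.1024]
orientation: [-3.126, -0.288, 0.001]
force: [-4.7, 9.1, 7.3]
opening: 0.017
gripper_force: 40.0
```

play_rows(
  deltas=[0, 0.2, 5, 0, 10, 0, -0.1, 5, 0, 10, 0, -0.3, 5, 0, 10, 0, -0.2, 3, 0, 10, 0, 0, 0, 0, 10],
)

```text
t: 4.5
tool_pos: [0.602, -0.2474, 0.084]
orientation: [-3.126, -0.288, 0.001]
force: [-4.1, 9.1, 7.3]
opening: 0.0171
gripper_force: 40.0
```

Run:
```python
from w import *
need([.5997,-.2352,.157])
b=snap("top","pics/top3.png")["pixels"][195:295,260:430]
a=snap("side","pics/side3.png")["pixels"][195:320,290:400]
cv2.imwrite("pics/c3.png",np.hstack([cv2.resize(b,None,fx=2.8,fy=2.8,interpolation=2),cv2.resize(a,(246,280),interpolation=2)]))
```

```text
t 4.5 tcp [ 0.602  -0.2474  0.084 ] F [-4.1196  9.0539  7.2997] open 17.111544152065317 grip 40.002851486206055
tool x,y [ 0.9831  0.1829 -0.0006] [ 0.1829 -0.9831 -0.0025] ang -79.45934904492577
delta tool mm [ -0.0498 -12.5907 -72.999 ]
```

View pics/c3.png

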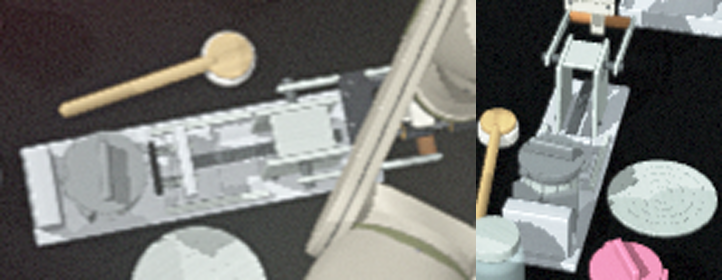

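Stroke 1 took the lever down (bar at z≈0.103). The jaw plate moved about 8 px in the top view, roughly 24 mm, with the pad front now at about (315,255) and the filter untouched. Now I ease up slowly.

play_rows(
  deltas=[0, 0.1, -3.6, 0, 10, 0, 0.1, -3.6, 0, 10, 0, 0.1, -3.6, 0, 10, 0, 0.1, -3.6, 0, 10, 0, 0, -3.6, 0, 10, 0, -0.2, -3.9, 0, 10, 0, -0.3, -3.9, 0, 10, 0, -0.5, -3.9, 0, 10, 0, -0.6, -3.9, 0, 10, 0, -0.8, -3.8, 0, 10],
)

```text
t: 5.43
tool_pos: [0.6015, -0.2453, 0.1206]
orientation: [-3.126, -0.289, 0.002]
force: [0.1, 8.4, -3.6]
opening: 0.0169
gripper_force: 40.0
```

play_rows(
  deltas=[0, -0.8, -3.8, 0, 10, 0, -0.9, -3.8, 0, 10, 0, -1.1, -3.7, 0, 10, 0, -1.2, -3.7, 0, 10, 0, -1.3, -3.7, 0, 10, 0, -1.4, -3.6, 0, 10, 0, -1.5, -3.6, 0, 10, 0, -1.6, -3.5, 0, 10, 0, -1.7, -3.5, 0, 10, 0, -1.8, -3.5, 0, 10],
)

```text
t: 6.27
tool_pos: [0.599, -0.232, 0.1562]
orientation: [-3.125, -0.289, 0.003]
force: [2.8, 3.6, -13.1]
opening: 0.0174
gripper_force: 40.0
```

```bash
cat > j.py <<'E'
from w import *
yaw=-1.385;O=np.array([.5578,-.0254,0]);X=np.array([np.cos(yaw),np.sin(yaw),0]);Y=np.array([-X[1],X[0],0])
def rect(f,z,x0=-.2,x1=.1,w=.05):  # 0.5 mm/px map of plane z, holder x right, y up
    img=cv2.imread(f); pts=[(x0,w),(x1,w),(x1,-w),(x0,-w)]
    src=np.float32([proj(f,O+X*a+Y*b+[0,0,z]) for a,b in pts]); W=int((x1-x0)*2000);H=int(2*w*2000)
    return cv2.warpPerspective(img,cv2.getPerspectiveTransform(src,np.float32([[0,0],[W,0],[W,H],[0,H]])),(W,H),flags=cv2.INTER_CUBIC)
def prof(f,z,a,b,lo,hi):
    r=rect(f,z).mean(2); p=r[int((.05-hi)*2000):int((.05-lo)*2000)].mean(0); xs=-200+np.arange(len(p))/2
    i=(xs>=a)&(xs<=b); return xs[i],p[i]
E
python3 - <<'E'
from j import *
need([.5997,-.2352,.157])
snap("top","pics/top4.png")
for f in("pics/top0.png","pics/top3.png","pics/top4.png"):
    for z,lo,hi in((.075,-.03,-.022),(.075,.012,.03),(.066,-.02,.02)):
        x,p=prof(f,z,-75,25,lo,hi); print(f,z,lo,p[::6].astype(int))
E
```

```text
t 6.2667 tcp [ 0.599  -0.232   0.1562] F [  2.7751   3.6135 -13.074 ] open 17.365894008313074 grip 39.99658226966858
tool x,y [ 0.983   0.1834 -0.0014] [ 0.1834 -0.983  -0.0031] ang -79.43418066459255
delta tool mm [ 0.0839  3.2351 -0.8009]
pics/top0.png 0.075 -0.03 [143 156 165 171 181 186 185 183 183 184 184 183 186 180 128  69  79 124
 155 167 168 166 171 172 177 211 234 227 213 185 180 184 185 182]
pics/top0.png 0.075 0.012 [156 156 153 149 158 186 217 229 229 228 227 224 227 224 172  90  80 126
 171 181 172 173 191 201 204 216 232 232 219 181 175 182 183 184]
pics/top0.png 0.066 -0.02 [157 157 155 156 169 188 197 198 198 199 202 204 207 204 150  70  64 120
 178 188 174 161 163 171 178 209 231 232 223 178 141 147 149 147]
pics/top3.png 0.075 -0.03 [159 175 186 190 189 170 105  67 101 166 182 171 166 161 167 178 195 223
 233 227 201 176 186 187 186 183 183 186 185 181 186 187 188 188]
pics/top3.png 0.075 0.012 [170 169 164 164 175 180 131  77 102 161 184 174 169 177 196 200 208 229
 235 230 198 167 176 178 183 188 191 199 195 171 170 186 208 219]
pics/top3.png 0.066 -0.02 [170 170 169 170 181 175 105  58  84 151 183 179 166 158 167 171 192 227
 235 230 201 149 146 152 151 150 150 150 151 154 160 166 166 168]
pics/top4.png 0.075 -0.03 [159 174 186 191 191 170 102  64 103 167 183 170 167 163 167 179 196 223
 234 228 201 175 186 187 186 185 184 185 186 182 186 189 188 188]
pics/top4.png 0.075 0.012 [171 168 166 164 176 180 131  77 101 161 184 174 169 177 196 200 210 230
 235 230 198 169 178 180 183 189 192 199 196 172 170 186 207 220]
pics/top4.png 0.066 -0.02 [171 170 169 170 181 176 106  58  85 152 184 179 167 158 167 171 194 227
 235 230 202 149 147 152 152 151 151 151 153 154 161 166 166 168]
```

Pulled lightly against the top stop; the jaw kept its position and the pad is about 10 mm short of the mesh. Stroke 2 goes in stages, with measurement.

play_rows(
  deltas=[0, 1.8, 3.9, 0, 10, 0, 1.7, 3.5, 0, 10, 0, 1.6, 3.5, 0, 10, 0, 1.5, 3.6, 0, 10, 0, 1.4, 3.6, 0, 10, 0, 1.3, 3.7, 0, 10, 0, 1.2, 3.7, 0, 10, 0, 1.1, 3.7, 0, 10, 0, 0.9, 3.8, 0, 10, 0, 0.8, 3.8, 0, 10],
)

```text
t: 7.15
tool_pos: [0.6017, -0.2455, 0.1212]
orientation: [-3.126, -0.288, 0.001]
force: [-4.6, 8.1, 5.3]
opening: 0.0167
gripper_force: 40.0
```

```bash
cat >> j.py <<'E'
def feats(f):
    out={}
    x,p=prof(f,.075,-75,25,-.03,.03); k=np.argmax(np.convolve(p,np.ones(21)/21,'same')[20:-20]*0+p[20:-20])+20
    # jaw plate: bright band centroid near best match with frame 0 template
    x0,p0=prof("pics/top0.png",.075,-10,22,-.03,.03)
    def best(xw,pw,t,step=.5):
        r=cv2.matchTemplate(np.float32(pw)[None],np.float32(t)[None],cv2.TM_CCOEFF_NORMED)[0]; i=int(r.argmax())
        d=0
        if 0<i<len(r)-1: d=.5*(r[i-1]-r[i+1])/(r[i-1]-2*r[i]+r[i+1])
        return xw[0]+(i+d)*step,r[i]
    a,ra=best(x,p,p0); out["jaw"]=(round(-10-a,2),round(float(ra),3))
    xf,pf=prof(f,.105,-160,-70,-.035,.035); x1,p1=prof("pics/top0.png",.105,-150,-85,-.035,.035)
    a,ra=best(xf,pf,p1); out["filter"]=(round(-150-a,2),round(float(ra),3))
    xp,pp=prof(f,.066,-75,-15,-.02,.02); x2,p2=prof("pics/top0.png",.066,-40,-19,-.02,.02)
    a,ra=best(xp,pp,p2); out["pad"]=(round(-40-a,2),round(float(ra),3))
    return out
def lever(s=None):
    s=s or robot.read_state(); return .5-np.arcsin((s["tool_pos"][2]+.019-.115)/.13)
E
python3 - <<'E'
from j import *
snap("top","pics/top5.png")
for k in(0,3,4,5): print(k,feats(f"pics/top{k}.png"))
s=robot.read_state();print(s["t"],s["tool_pos"],s["force"],lever(s))
E
```

```text
0 {'jaw': (np.float64(-0.0), 1.0), 'filter': (np.float64(0.01), 1.0), 'pad': (np.float64(0.0), 1.0)}
3 {'jaw': (np.float64(25.59), 0.999), 'filter': (np.float64(0.27), 0.995), 'pad': (np.float64(25.43), 0.988)}
4 {'jaw': (np.float64(25.61), 0.998), 'filter': (np.float64(0.29), 0.998), 'pad': (np.float64(25.42), 0.987)}
5 {'jaw': (np.float64(32.4), 0.963), 'filter': (np.float64(0.26), 0.999), 'pad': (np.float64(32.04), 0.964)}
7.2 [ 0.6017 -0.2456  0.1204] [-1.5477  7.1605  4.6548] 0.3109198711591701
```

play_rows(
  deltas=[0, 0.4, 2, 0, 10, 0, 0.3, 2, 0, 10, 0, 0.3, 2, 0, 10, 0, 0.3, 2, 0, 10, 0, 0.2, 2, 0, 10, 0, 0, 0, 0, 10],
)

```text
t: 7.7
tool_pos: [0.6019, -0.2471, 0.1111]
orientation: [-3.126, -0.288, 0.001]
force: [-2.9, 7.9, 4.9]
opening: 0.017
gripper_force: 40.0
```

```bash
cat > m.py <<'E'
import sys
from j import *
snap("top",f"pics/top{sys.argv[1]}.png")
print({k:(float(a),b) for k,(a,b) in feats(f"pics/top{sys.argv[1]}.png").items()})
s=robot.read_state();print(s["t"],s["tool_pos"],s["force"],lever(s))
E
python3 m.py 6
```

```text
{'jaw': (36.62, 0.983), 'filter': (0.21, 0.998), 'pad': (33.67, 0.954)}
7.75 [ 0.6019 -0.2471  0.1112] [-3.1606  7.9259  4.6881] 0.38302981243108025
```

play_rows(
  deltas=[0, 0.2, 2, 0, 10, 0, 0.2, 2, 0, 10, 0, 0.1, 2, 0, 10, 0, 0.1, 2, 0, 10, 0, 0.1, 2, 0, 10, 0, 0, 0, 0, 10],
)

```text
t: 8.25
tool_pos: [0.6021, -0.2478, 0.1015]
orientation: [-3.126, -0.288, 0.001]
force: [-5.0, 8.3, 8.0]
opening: 0.017
gripper_force: 40.0
```

```bash
python3 m.py 7
python3 - <<'E'
from j import *
for k in(4,5,6,7):
    x,p=prof(f"pics/top{k}.png",.066,-80,-10,-.02,.02); print(k,p[::4].astype(int))
E
```

```text
{'jaw': (39.51, 0.98), 'filter': (0.31, 0.998), 'pad': (33.97, 0.944)}
8.3 [ 0.6021 -0.2478  0.1017] [-4.9812  8.3845  7.1389] 0.4563013955639095
4 [169 172 171 170 170 170 169 170 177 184 176 134  82  58  68 107 152 179
 185 179 172 163 158 163 169 171 184 205 227 236 234 230 217 182 149 144]
5 [169 172 171 171 171 171 169 159 137 100  76  96 137 167 176 173 167 159
 157 160 167 170 172 176 186 202 215 225 222 189 152 145 149 152 152 152]
6 [169 173 171 171 171 170 164 150 129 106 111 143 168 172 168 165 162 163
 168 170 173 180 187 195 198 202 201 185 157 146 149 152 152 152 150 149]
7 [169 172 171 171 171 170 163 149 127 106 114 149 174 175 167 160 160 162
 160 162 174 190 197 198 196 187 165 147 147 150 151 152 152 150 149 150]
```

The pad has met the mesh: its back edge stopped between frames 6 and 7 while the jaw kept going, contact at lever ≈0.365. The filter hasn't moved. I keep pressing slowly.

play_rows(
  deltas=[0, 0, 1.6, 0, 10, 0, 0, 1.6, 0, 10, 0, 0, 1.6, 0, 10, 0, 0, 1.6, 0, 10, 0, 0, 1.6, 0, 10, 0, 0, 0, 0, 10],
)

```text
t: 8.8
tool_pos: [0.6021, -0.248, 0.0937]
orientation: [-3.127, -0.288, 0.001]
force: [-4.9, 8.5, 7.8]
opening: 0.0168
gripper_force: 40.0
```

```bash
cat >> m.py <<'E'
x,p=prof(f"pics/top{sys.argv[1]}.png",.066,-80,-10,-.02,.02); print(p[::4].astype(int))
x7,p7=prof("pics/top7.png",.075,-45,-16,-.03,.03); x,p=prof(f"pics/top{sys.argv[1]}.png",.075,-75,10,-.03,.03)
r=cv2.matchTemplate(np.float32(p)[None],np.float32(p7)[None],5)[0]; print("jaw vs 7",-45-x[r.argmax()],r.max())
E
python3 m.py 8
```

```text
{'jaw': (41.57, 0.98), 'filter': (0.35, 0.997), 'pad': (33.98, 0.948)}
8.85 [ 0.6021 -0.248   0.0937] [-4.9699  8.0866  7.2546] 0.5178412444968062
[169 173 172 171 171 169 163 149 127 107 115 149 172 171 164 162 161 158
 159 170 187 196 197 194 183 160 145 147 149 151 151 151 151 151 150 151]
jaw vs 7 2.0 0.99904174
```

The pad is about 7 mm in and the filter is still put, so it is seated (the pad would stay under 5 mm otherwise). About 3 mm more to go.

play_rows(
  deltas=[0, -0.1, 1.6, 0, 10, 0, 0, 1.6, 0, 10, 0, -0.1, 1.6, 0, 10, 0, 0, 1.6, 0, 10, 0, -0.1, 1.6, 0, 10, 0, 0, 0, 0, 10],
)

```text
t: 9.35
tool_pos: [0.6021, -0.2477, 0.0858]
orientation: [-3.127, -0.288, 0.001]
force: [-4.7, 7.6, 8.6]
opening: 0.0169
gripper_force: 40.0
```

```bash
python3 m.py 9
python3 - <<'E'
from j import *
snap("side","pics/side9.png")
b=cv2.imread("pics/top9.png")[215:285,265:365]; a=cv2.imread("pics/side9.png")[225:315,295:375]
cv2.imwrite("pics/c9.png",np.hstack([cv2.resize(b,None,fx=4.5,fy=4.5,interpolation=2),cv2.resize(a,(280,315),interpolation=2)]))
E
```

```text
{'jaw': (43.51, 0.989), 'filter': (0.31, 0.996), 'pad': (33.98, 0.953)}
9.4 [ 0.6021 -0.2477  0.0859] [-4.8795  8.3157  8.2155] 0.5779818956360199
[169 172 171 171 171 170 163 147 126 107 115 149 170 169 162 160 158 163
 173 188 196 196 193 183 164 148 146 149 150 150 150 151 150 150 151 149]
jaw vs 7 4.0 0.99639827
```

View pics/c9.png

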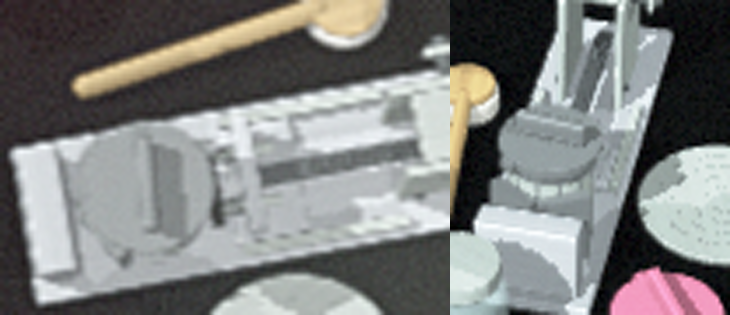

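The top view shows the pad against the mesh under the collar, with the filter upright and in place. The jaw tracker reads 43.7 mm against contact at about 35 mm, so the pad is roughly 9 mm in. I'll press slightly further and check that it holds.

play_rows(
  deltas=[0, 0, 1, 0, 10, 0, -0.1, 1, 0, 10, 0, 0, 0.7, 0, 10, 0, 0, 0, 0, 10, 0, 0, 0, 0, 10, 0, 0, 0, 0, 10, 0, 0, 0, 0, 10, 0, 0, 0, 0, 10, 0, 0, 0, 0, 10, 0, 0, 0, 0, 10],
)

```text
t: 10.28
tool_pos: [0.6021, -0.2475, 0.0836]
orientation: [-3.127, -0.288, 0.001]
force: [-6.9, 9.2, 10.9]
opening: 0.0173
gripper_force: 40.0
```

```bash
python3 m.py 10
```

```text
{'jaw': (44.11, 0.985), 'filter': (0.37, 0.996), 'pad': (33.98, 0.957)}
10.3333 [ 0.6021 -0.2475  0.0837] [-5.9776  8.6923 11.1874] 0.5950442598546636
[169 172 172 171 171 170 163 148 126 107 117 149 168 166 160 158 157 164
 177 191 196 196 192 177 155 146 148 149 150 150 150 150 150 150 151 150]
jaw vs 7 4.5 0.99622655
```

play_rows(
  deltas=[0, 0, 0, 0, 10, 0, 0, 0, 0, 10, 0, 0, 0, 0, 10, 0, 0, 0, 0, 10, 0, 0, 0, 0, 10, 0, 0, 0, 0, 10, 0, 0, 0, 0, 10, 0, 0, 0, 0, 10, 0, 0, 0, 0, 10, 0, 0, 0, 0, 10],
)

```text
t: 11.17
tool_pos: [0.6021, -0.2475, 0.0836]
orientation: [-3.127, -0.288, 0.001]
force: [-6.7, 8.8, 11.4]
opening: 0.0172
gripper_force: 40.0
```

```bash
python3 m.py 11
```

```text
{'jaw': (44.13, 0.983), 'filter': (0.35, 0.996), 'pad': (33.95, 0.959)}
11.2167 [ 0.6021 -0.2475  0.0836] [-6.4815  9.1135 11.8749] 0.5955210809659717
[169 173 171 171 171 170 163 148 126 107 117 149 167 165 161 158 156 163
 178 192 197 196 192 177 155 146 148 149 150 150 150 150 150 150 150 149]
jaw vs 7 4.5 0.99616665
```

The hold is steady: jaw about 44.3 mm, pad about 9.3 mm in, filter unmoved. Handing in.

```bash
python3 -c "
from plant import robot
print(robot.close_job())"
```

```text
the job is handed in; nothing more can be done
None
```

The filter is clamped after two lever strokes and the job is handed in: the arm is still holding the lever down, with the pad pressed about 9 mm (by camera, ±1 mm) into its 20 mm travel and the filter not seen to move.

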